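# Close the sample mill and set its collecting cup

## Robot

A 7-joint arm with a two-finger parallel gripper is mounted at the origin on the work surface. World frame = base frame: x ahead of the robot, y to its left, z up, the work surface at z = 0. Lengths are in m, angles in degrees, forces in N, time in s.
With the tool pointing down it reaches from about 0.425 to 0.875 m from the base axis. Payload 4.7 kg.
Tool frame: the origin (TCP) lies between the finger pads; the fingertips stand 17 mm ahead of it and the grasp point (between the pads) lies 2 mm behind it (robot.nose_length is the distance from the TCP to the fingertips, in m); z points along the fingers, y is the line along which they close (so a half turn about z gives the same grasp; the last joint's range is limited). The gripper opens to 85 mm and grips with 20 to 120 N. Pads are 22 mm wide; open, the fingers measure 114 mm over their backs; the gripper's body (76 mm by 85 mm) begins 54 mm behind the grasp point. The pads swing forward as they close: fully open they stand 13 mm farther back than shut.
Start: joints at [-67.202, 18.392, -4.016, 83.108, 1.295, 78.541, -3.26], TCP at [0.243, 0.603, 0.248] pointing down, gripper open.
Joint ranges: [-163.93, 163.93], [-17.29, 119.83], [-79.2, 71.16], [3.27, 140.29], [-89.18, 269.18], [5.43, 117.66], [-154.24, 154.24]. Speed limits (degrees/s): [147.25, 147.25, 180, 180, 180, 180, 180].

## Interface

Orientations are given as [roll, pitch, yaw] about the fixed x, y, z axes, in that order (R = Rz(yaw) Ry(pitch) Rx(roll)).
In Python, from rig import robot gives the robot as it stands. The module is installed in compiled form; this text tells all that it offers.
- The arm moves only by the tool drive_tool, never from a script. Its argument "moves" is text: rows parted by semicolons, each of 4 numbers parted by spaces: the shift along the world's x, y, z normalised to -1 to 1, where 1 is 0.03 m, then the turn about the world's z normalised to -1 to 1, where 1 is 0.12 rad. In form: tx ty tz turn; .... A call has exactly 10 rows; each row shifts and turns the commanded pose from where the row before left it; what a row does not reach is not made up. A row lasts 1/8 s, in which the tool goes at most 62.5 mm and 10.7 degrees, less where a joint would pass 70% of its speed; a pose out of reach is approached as far as the arm can. A call with a number of a shift or a turn outside -1 to 1 is refused whole. A call with a gripper value outside its range is refused whole. "gripper" is the opening, from 0 (shut) to 1 (fully open), set as the call begins (left out, the last holds). The fingers move at their own pace and stop on an object; "squeeze" is the grip in N (left out, the last holds). Time passes only in rows, so rows that do not move let the fingers close, or fill a call up. It gives the time, the measured TCP pose, the force, the opening and the grip force at its end, in the units of the state.
- robot.sense(): the state, without advancing time (a new reading comes with each control period).
- robot.capture(name): name is "side" or "top" or "wrist"; returns (picture, depth): 480x640x3 uint8, red, green, blue; 480x640 float32, m along the optical axis (not along the pixel's ray), 0 where there is no reading.
- robot.calibration(name): a dict with "camera_matrix" (3x3 intrinsics, pixels), "extrinsics" (4x4, takes a point from camera to world coordinates); the wrist camera has in their place "tool_from_camera" (4x4, takes a point from camera to tool coordinates, whose origin is the TCP and whose axes are the flange's). Camera axes: x right, y up, looking along -z (the intrinsics and any distortion apply to the point x, -y, -z); pixel columns grow to the right and rows downward; lengths in m; the calibration is good to about 2 mm. The wrist camera is an equidistant fisheye: a pixel r from the principal point sees the ray r / f radians off the axis. A picture is of the moment at which its call begins: read the wrist's pose just before it. calibration takes no time and is no camera call.
- robot.sign_off(): hands the job in; it is judged then, once.
The state is a dict: "time_s": time; "joints": joint angles; "joint_velocities": joint speeds; "joint_torque": joint torques, N m; "eef_pos": TCP position; "tool_rot": TCP orientation; "wrist_force": force on the tool from outside, world axes, zero at the start; "ft_torque": the same for the moment, N m; "grip_width": opening from 0.0 (shut) to 1.0 (fully open); "gripper_force": force on a finger pad.
Only numpy, scipy, OpenCV 4.12 (cv2) and the standard library are available. Lean on these libraries where they do the work, as an engineer would, in place of code of your own. Each camera call takes 0.05 s, during which the arm holds its last target. There are 200 camera calls.

## Task

Close the coffee sample mill: take the round steel cover off the table, push it into the mill's sloping mouth against the spring, turn it about a quarter clockwise until it clicks home, and let it go. Then lift the narrow-footed steel cup out of its leaning rack and stand it upright, steady, in the middle of the round catch plate beside the mill. Leave the jar, mug and scoop where they are.

Things in the scene. Friction and masses are not known exactly. Their poses are not given: they have to be found in the camera images.
- cover_mid (a point): Loose steel bayonet cover, 64 mm tall, 0.22 kg, lying flat, grip up. Point on its axis, 30 mm above its foot; z foot to grip, x along the grip bar. Bar: 64 x 18 mm, from 0 to 34 mm above the point. Flange 72 mm dia, 0 to 8 mm below. Spigot 48 mm dia under it, with two lugs at the very foot at +x and -x (68 mm over both, 12 wide, 8 thick), in line with the bar. Half a turn makes no difference.
- port: Bayonet mouth of the yellow mill (fixed): 100 mm outer, 54 mm inner dia. Origin: centre of its rim face, 200 mm above the table. z points out along the axis, 25 deg from vertical, leaning to the mill's front (robot side). x: direction of the grip bar when locked, 15 deg off straight up the slope. The lug slots lie level, left and right: 75 deg counter-clockwise from x seen from outside (+75 deg about z).
- ejector (a joint): Travel (m) of the sprung plate in the mouth, 0 = out, 8 mm below the rim face: the cover's foot meets it with cover_mid 22 mm above the rim face. It takes 3 N to start, about 9 N at 0.013 (cover_mid 9 mm above the face), where the lugs pass under the lip and the cover can turn. At 8 mm above the face the flange meets the rim. Locked home it reads 0.008.
- port_home (a point): Where cover_mid is when locked: on the mouth's axis, 14 mm above the rim face; axes as port. Entering bar along the slots, pushed to 9 mm and turned 75 deg clockwise seen from outside (stops block the other way, and beyond about 82 deg), the cover is lifted 5 mm by the spring into notches, 9 deg wide either way. Play in slots and mouth about 3 mm.
- cup_mid (a point): Loose steel cup, open top, 120 mm tall, 0.18 kg, 50 mm outer dia over its upper 90 mm, narrowing to a flat foot of 34 mm dia, wall 3 mm. Point on its axis half-way up; z towards the open top. It starts leaning in a rack, top tilted 35 deg from vertical towards the robot side.
- rack: Fixed aluminium rack holding the cup aslant; base 140 x 90 mm; origin under its base; the cup leans towards its -x. Its support plate (44 mm wide, under the cup) reaches 75 mm along the cup from the cup's foot, its side cheeks (62 mm over both) 58 mm; above that the cup is free all round. The cup lifts out straight up.
- plate_top (a point): Centre of the top face of the round steel catch plate, 90 mm dia, 8 mm above the table, fixed to the mill on its right (seen from the robot), 100 mm out from the yellow side. z up, x away from the mill's front. The outlet chute, 130 to 180 mm above the table, sticks out 30 mm from the mill's side.
- jar: Bystander: closed jar of brown glass, 68 mm diameter, 110 mm tall, origin under its centre.
- mug: Bystander: white ceramic mug, 76 mm diameter, 80 mm tall, origin under its centre.
- scoop: Bystander: steel spoon-shaped scoop, 170 mm long, lying on the table, origin near its middle.
There are look-alikes about, which are no part of the job. Leave any pink look-alike of the part that bears cup_mid alone. What is shaped like the part that bears cover_mid but red is not meant.

How it is judged:
By the outcome, as a careful person would: the job done as asked, in the order asked, and still so for the second after the job is handed in, with the robot touching nothing.
It also fails if it takes over 59 s, if anything falls off the work surface, if the arm or the gripper's body presses on something with over 40 N, if the wrist force passes 120 N, or if a joint passes its speed limit or range.

## Working session

There is one attempt and no reset: what is moved stays moved. The work goes in short steps, Python scripts to look and compute and a tool call to move; the robot and the scene stay as the last step left them, time stands still between calls to the robot, and variables do not carry over. Pictures are saved under pics/ and viewed, at most 10 in all, crops included, and the job is handed in when it is done.

Besides the shell and the picture viewer there is one more tool, called after ">>>" as name(argument=value, ...) on one line, values as JSON. drive_tool: Moves the arm, as the interface text tells. Its arguments: {"type":"object","properties":{"moves":{"type":"string"},"gripper":{"type":"number"},"squeeze":{"type":"number"}},"required":["moves"]}

```bash
mkdir -p pics
cat > h.py <<'E'
from rig import robot
import numpy as np, cv2
def save(n,im): cv2.imwrite(f'pics/{n}.png',cv2.cvtColor(im,cv2.COLOR_RGB2BGR))
def world(cam,u,v,d):
    c=robot.calibration(cam);K=np.array(c['camera_matrix']);E=np.array(c['extrinsics'])
    u,v,d=map(np.asarray,(u,v,d))
    p=np.stack([(u-K[0,2])/K[0,0]*d,-(v-K[1,2])/K[1,1]*d,-d*1.0,np.ones_like(d*1.0)])
    return (E@p)[:3].T
E
python3 - <<'E'
from h import *
a,da=robot.capture('side');b,db=robot.capture('top')
save('side0',a);save('top0',b);np.savez('s0.npz',a=a,da=da,b=b,db=db)
for n in('side','top','wrist'):print(n,{k:np.round(v,3) if not isinstance(v,str) else v for k,v in robot.calibration(n).items()})
print(robot.sense())
E
```

```text
side {'camera_matrix': array([[454.617,   0.   , 320.385],
       [  0.   , 454.617, 233.579],
       [  0.   ,   0.   ,   1.   ]]), 'extrinsics': array([[ 0.724,  0.506, -0.468, -0.038],
       [-0.689,  0.517, -0.507, -0.785],
       [-0.014,  0.69 ,  0.724,  1.076],
       [ 0.   ,  0.   ,  0.   ,  1.   ]])}
top {'camera_matrix': array([[445.2  ,   0.   , 327.689],
       [  0.   , 445.2  , 240.927],
       [  0.   ,   0.   ,   1.   ]]), 'extrinsics': array([[ 0.035,  0.975, -0.221,  0.28 ],
       [-0.999,  0.033, -0.014, -0.127],
       [-0.006,  0.221,  0.975,  1.367],
       [ 0.   ,  0.   ,  0.   ,  1.   ]])}
wrist {'camera_matrix': array([[371.648,   0.   , 316.793],
       [  0.   , 371.648, 240.728],
       [  0.   ,   0.   ,   1.   ]]), 'tool_from_camera': array([[ 0.   ,  0.952,  0.308,  0.079],
       [ 1.   , -0.   , -0.   , -0.001],
       [-0.   ,  0.308, -0.952, -0.126],
       [ 0.   ,  0.   ,  0.   ,  1.   ]])}
{'time_s': 0.1, 'joints': array([-67.20154787,  18.43564162,  -4.01515274,  83.16927134,
         1.29715587,  78.54240623,  -3.25923789]), 'joint_velocities': array([ 0.04121573, -0.10726688, -0.05966041, -0.29186545,  0.05933661,
        0.06615879, -0.01266182]), 'joint_torque': array([ 9.12104269e-05, -4.94877362e+01, -3.83807514e-01, -3.15211916e+01,
        1.28883007e-02,  7.47081736e-03,  1.06015966e-05]), 'eef_pos': array([0.24327903, 0.60224925, 0.24731152]), 'tool_rot': array([-1.79898036e+02,  7.83614692e-03,  1.58012012e+02]), 'wrist_force': array([ 0.21402199, -0.00412502, -0.48498871]), 'ft_torque': array([-0.03429604, -0.00064965,  0.03791167]), 'gripper_force': 0.0, 'grip_width': 0.9928341190415731}
```

View pics/top0.png

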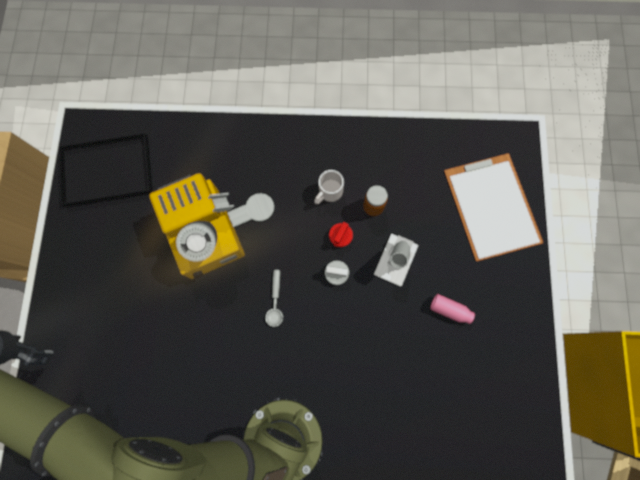

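View pics/side0.png

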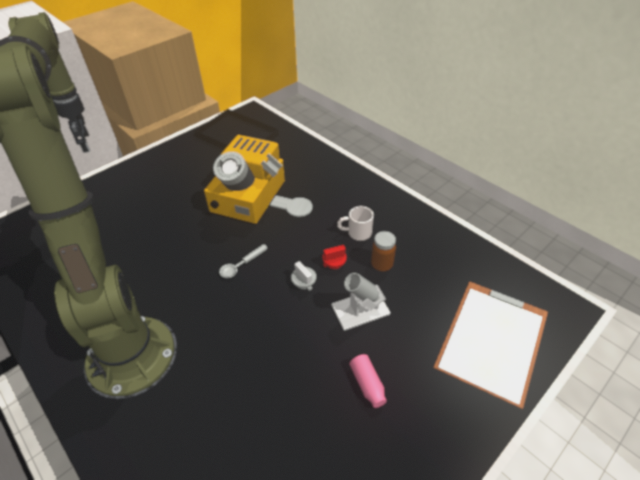

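Top view: the steel cover is at (337,272), with the red look-alike at (341,236). The steel cup is in its rack at (400,253), with the pink look-alike at (453,309). The mill mouth is at (196,242) and the catch plate at (260,207). Mug is at (331,186), jar at (376,200) and scoop at (276,298). I choose the grey cover and the grey cup in the rack.

Run:
```python
from h import *
s=np.load('s0.npz');b,db,a,da=s['b'],s['db'],s['a'],s['da']
V,U=np.mgrid[0:480,0:640]
P=world('top',U.ravel(),V.ravel(),db.ravel()).reshape(480,640,3)
np.save('P.npy',P)
def reg(n,u0,u1,v0,v1,zs):
    q=P[v0:v1,u0:u1].reshape(-1,3)
    for z0,z1 in zs:
        m=q[(q[:,2]>z0)&(q[:,2]<z1)]
        if len(m)<5: print(n,z0,z1,len(m));continue
        xy=m[:,:2].astype(np.float32);r=cv2.minAreaRect(xy);c,rad=cv2.minEnclosingCircle(xy)
        print(n,z0,z1,len(m),'mean',m.mean(0).round(3),'rect',np.round(r[0],3),np.round(r[1],3),round(r[2],1),'circ',np.round(c,3),round(rad,3))
print('table',P[330,200],P[330,380])
reg('cover',320,355,258,288,[(.012,.04),(.05,.075)])
reg('plate',246,280,190,222,[(.004,.02)])
reg('rack',370,420,230,290,[(.004,.03)])
reg('cuptop',380,415,235,275,[(.06,.09),(.09,.11),(.11,.14)])
reg('mouth',170,222,215,265,[(.17,.185),(.185,.2),(.2,.215),(.215,.24)])
# plane of the rim
q=P[222:262,176:216].reshape(-1,3)
hsv=cv2.cvtColor(b,cv2.COLOR_RGB2HSV)[222:262,176:216].reshape(-1,3)
m=(hsv[:,1]<60)&(q[:,2]>.165)
q=q[m];print(len(q),q.mean(0),q.min(0),q.max(0))
for _ in range(5):
    A=np.c_[q[:,:2],np.ones(len(q))];k=np.linalg.lstsq(A,q[:,2],rcond=None)[0];r=q[:,2]-A@k;q=q[abs(r)<max(.003,1.5*r.std())]
n=np.array([-k[0],-k[1],1]);n/=np.linalg.norm(n)
c,rad=cv2.minEnclosingCircle(q[:,:2].astype(np.float32));print('rim n',n,np.degrees(np.arccos(n[2])),np.degrees(np.arctan2(n[1],n[0])),len(q),'c',c,rad,'z',k@[*c,1],'mean',q.mean(0))
crop=np.hstack([cv2.resize(b[255:290,320:355],(400,400),interpolation=3),cv2.resize(b[210:270,165:225],(400,400),interpolation=3)])
save('crop0',crop)
```

```text
table [ 0.30130693  0.26981579 -0.00498318] [ 0.3203422  -0.27405243  0.00053916]
cover 0.012 0.04 282 mean [ 0.485 -0.137  0.032] rect [ 0.487 -0.137] [0.07  0.069] 89.8 circ [ 0.488 -0.137] 0.036
cover 0.05 0.075 140 mean [ 0.487 -0.137  0.065] rect [ 0.488 -0.137] [0.064 0.019] 82.3 circ [ 0.489 -0.137] 0.032
plate 0.004 0.02 697 mean [0.693 0.112 0.009] rect [0.698 0.106] [0.104 0.108] 2.0 circ [0.698 0.106] 0.073
rack 0.004 0.03 1080 mean [ 0.526 -0.31   0.01 ] rect [ 0.538 -0.318] [0.189 0.154] 0.9 circ [ 0.54  -0.318] 0.121
cuptop 0.06 0.09 119 mean [ 0.545 -0.318  0.077] rect [ 0.554 -0.326] [0.062 0.081] 68.2 circ [ 0.553 -0.324] 0.044
cuptop 0.09 0.11 101 mean [ 0.541 -0.321  0.1  ] rect [ 0.542 -0.322] [0.048 0.069] 89.9 circ [ 0.542 -0.318] 0.036
cuptop 0.11 0.14 167 mean [ 0.524 -0.314  0.125] rect [ 0.526 -0.314] [0.049 0.074] 77.8 circ [ 0.526 -0.316] 0.038
mouth 0.17 0.185 501 mean [0.568 0.275 0.177] rect [0.558 0.264] [0.158 0.104] 30.4 circ [0.556 0.27 ] 0.082
mouth 0.185 0.2 524 mean [0.521 0.24  0.192] rect [0.534 0.24 ] [0.09  0.105] 76.9 circ [0.536 0.249] 0.054
mouth 0.2 0.215 290 mean [0.547 0.253 0.208] rect [0.548 0.256] [0.063 0.099] 27.9 circ [0.533 0.249] 0.05
mouth 0.215 0.24 151 mean [0.56  0.26  0.218] rect [0.56  0.259] [0.029 0.075] 31.7 circ [0.553 0.255] 0.037
1189 [0.53227323 0.24441925 0.20128967] [ 0.28002633 -0.12659934  0.16530813] [0.59485929 0.29492199 1.36725022]
rim n [-0.36400708 -0.17521959  0.91476606] 23.827474268396042 -154.2955509569133 676 c (0.5301996469497681, 0.24636781215667725) 0.050065651535987854 z 0.20025190960707503 mean [0.52946394 0.24570078 0.20053308]
```

View pics/crop0.png

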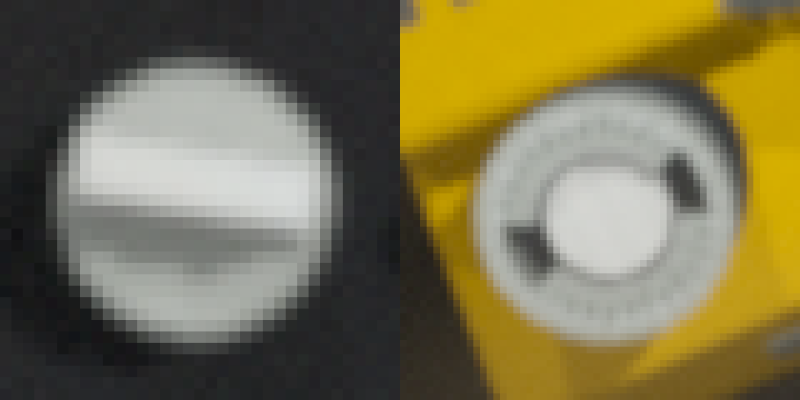

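Crop: the left half is the plain grey cover with a single bar (right choice), bar running slightly down to the right. The right half is the mouth, with lug slots left at about (530,250) and right at about (685,182), so the slot azimuth is about 115°.

Run:
```python
from h import *
s=np.load('s0.npz');da=s['da'];V,U=np.mgrid[0:480,0:640]
Q=world('side',U.ravel(),V.ravel(),da.ravel())
m=(abs(Q[:,0]-.243)<.08)&(abs(Q[:,1]-.602)<.08)&(Q[:,2]>.1)
q=Q[m];print(len(q));print('zlow',np.sort(q[:,2])[:20].round(3));o=q[np.argsort(q[:,2])][:40];print(o[::4].round(3))
P=np.load('P.npy').reshape(-1,3)
m=(abs(P[:,0]-.57)<.15)&(abs(P[:,1]-.27)<.15)&(P[:,2]<.5);print('mill top',np.percentile(P[m,2],[90,99,99.9]))
# side-view check of rim, cover, cup
def q3(n,c,r,z0,z1):
    k=Q[(np.hypot(Q[:,0]-c[0],Q[:,1]-c[1])<r)&(Q[:,2]>z0)&(Q[:,2]<z1)]
    cc,rad=cv2.minEnclosingCircle(k[:,:2].astype(np.float32));print(n,len(k),np.round(cc,3),round(rad,3),k.mean(0).round(3))
q3('coverflange',(.487,-.137),.05,.022,.04)
q3('bar',(.487,-.137),.05,.056,.075)
q3('plate',(.69,.106),.055,.004,.02)
for z in(.08,.1,.12,.13): q3('cup',(.53,-.315),.07,z,z+.015)
```

```text
2446
zlow [0.244 0.244 0.244 0.245 0.245 0.245 0.245 0.247 0.247 0.248 0.248 0.249
 0.249 0.249 0.249 0.249 0.25  0.25  0.251 0.251]
[[0.223 0.557 0.244]
 [0.26  0.647 0.245]
 [0.233 0.555 0.247]
 [0.226 0.552 0.249]
 [0.221 0.554 0.25 ]
 [0.265 0.636 0.252]
 [0.234 0.558 0.253]
 [0.264 0.64  0.254]
 [0.268 0.633 0.255]
 [0.261 0.638 0.257]]
mill top [0.18358441 0.21700601 0.22292006]
coverflange 254 [ 0.484 -0.141] 0.037 [ 0.478 -0.147  0.031]
bar 132 [ 0.484 -0.143] 0.033 [ 0.483 -0.144  0.064]
plate 409 [0.69  0.106] 0.055 [0.689 0.11  0.008]
cup 124 [ 0.538 -0.335] 0.036 [ 0.532 -0.341  0.088]
cup 120 [ 0.531 -0.327] 0.033 [ 0.53  -0.326  0.107]
cup 150 [ 0.52  -0.318] 0.033 [ 0.516 -0.319  0.128]
cup 130 [ 0.516 -0.318] 0.03 [ 0.515 -0.319  0.137]
```

>>> drive_tool(moves="0.4 -1 0.15 0.2;0.4 -1 0.15 0.2;0.4 -1 0.15 0.2;0.4 -1 0.15 0.2;0.4 -1 0.15 0.2;0.4 -1 0.15 0.2;0.4 -1 0 0.2;0.4 -1 0 0.2;0.4 -1 0 0.2;0.4 -1 0 0.16", gripper=1)

```text
time_s: 1.35
eef_pos: [0.3635, 0.3015, 0.275]
tool_rot: [-180.0, -0.0, 171.5]
wrist_force: [0.0, -0.1, -1.3]
grip_width: 1.001
gripper_force: 0.0
```

>>> drive_tool(moves="0.3 -1 0 0;0.3 -1 0 0;0.3 -1 0 0;0.3 -1 0 0;0.3 -1 0 0;0.3 -1 -0.3 0;0.3 -1 -0.5 0;0.3 -1 -0.5 0;0.3 -1 -0.5 0;0.3 -1 -0.5 0")

```text
time_s: 2.6
eef_pos: [0.4533, 0.0017, 0.2056]
tool_rot: [180.0, -0.0, 171.5]
wrist_force: [-0.3, 0.6, 0.1]
grip_width: 1.002
gripper_force: 0.0
```

>>> drive_tool(moves="0.27 -1 -0.2 0;0.27 -1 -0.2 0;0.27 -1 -0.2 0;0.27 -1 -0.2 0;0 -0.68 -0.2 0;0 0 -0.5 0;0 0 0 0;0 0 0 0;0 0 0 0;0 0 0 0")

```text
time_s: 3.85
eef_pos: [0.4861, -0.1373, 0.1617]
tool_rot: [180.0, 0.0, 171.5]
wrist_force: [-0.2, -0.3, -0.1]
grip_width: 1.002
gripper_force: 0.0
```

```bash
cat >> h.py <<'E'
from scipy.spatial.transform import Rotation as Ro
def wrist_world(st,u,v,z=None,d=None):
    c=robot.calibration('wrist');K=np.array(c['camera_matrix']);T=np.array(c['tool_from_camera'])
    dx=(u-K[0,2])/K[0,0];dy=(v-K[1,2])/K[1,1];r=np.hypot(dx,dy)+1e-9
    ray=np.array([np.sin(r)*dx/r,-np.sin(r)*dy/r,-np.cos(r)])
    R=Ro.from_euler('xyz',st['tool_rot'],degrees=True).as_matrix()
    w=np.tensordot(R@T[:3,:3],ray,1);o=R@T[:3,3]+st['eef_pos']
    if z is not None: k=(z-o[2])/w[2]
    else: k=d/np.cos(r)
    return np.moveaxis(o.reshape(3,*[1]*np.ndim(u))+k*w,0,-1)
E
python3 - <<'E'
from h import *
st=robot.sense();im,d=robot.capture('wrist');save('w1',im)
V,U=np.mgrid[0:480,0:640];W=wrist_world(st,U,V,d=d).reshape(-1,3);ok=(d.ravel()>0)
print(st['eef_pos'],st['tool_rot'])
for z0,z1 in((.022,.04),(.055,.075)):
    k=W[ok&(np.hypot(W[:,0]-.486,W[:,1]+.139)<.05)&(W[:,2]>z0)&(W[:,2]<z1)];xy=k[:,:2].astype(np.float32)
    print(len(k),k.mean(0).round(4) if len(k) else '',cv2.minAreaRect(xy),cv2.minEnclosingCircle(xy))
E
```

```text
[ 0.48609415 -0.13728063  0.16171223] [1.79975445e+02 4.30076583e-02 1.71526387e+02]
4034 [ 0.4765 -0.1383  0.0308] ((0.48420771956443787, -0.14049014449119568), (0.06879018247127533, 0.07101496309041977), 61.43782424926758) ((0.4847297966480255, -0.1394798755645752), 0.036192938685417175)
2810 [ 0.4833 -0.139   0.0637] ((0.4847176671028137, -0.1398148089647293), (0.0631248727440834, 0.018783973529934883), 83.2489242553711) ((0.4848453998565674, -0.13949446380138397), 0.032081492245197296)
```

View pics/w1.png

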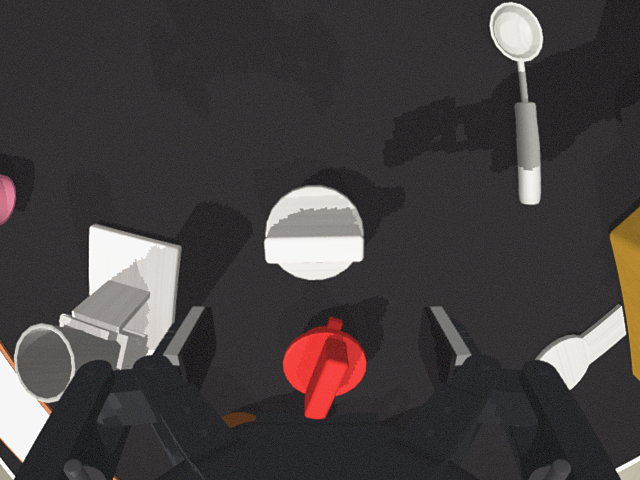

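Wrist view: the cover is dead centre at (314,235) with its bar level between the fingers. The red one sits below at (325,365), and the cup in its rack is at lower left.

>>> drive_tool(moves="-0.05 -0.08 -0.5 0.25;0 0 -1 0;0 0 -1 0;0 0 -0.8 0;0 0 -0.3 0;0 0 -0.15 0;0 0 -0.14 0;0 0 0 0;0 0 0 0;0 0 0 0")

```text
time_s: 5.15
eef_pos: [0.4846, -0.1401, 0.045]
tool_rot: [180.0, 0.0, 173.2]
wrist_force: [0.6, -0.7, -0.6]
grip_width: 1.001
gripper_force: 0.0
```

>>> drive_tool(moves="0 0 0 0;0 0 0 0;0 0 0 0;0 0 0 0;0 0 0 0;0 0 0 0;0 0 0 0;0 0 0.3 0;0 0 0.5 0;0 0 0.7 0", gripper=0.5, squeeze=25)

```text
time_s: 6.4
eef_pos: [0.4837, -0.1402, 0.0902]
tool_rot: [-180.0, -0.1, 173.2]
wrist_force: [0.1, 0.1, -2.3]
grip_width: 0.744
gripper_force: 28.3
```

>>> drive_tool(moves="0 0.4 1 0.46;0 0.8 1 0.46;0 1 0.8 0.46;0 1 0.7 0.46;0 1 0.7 0.46;0 1 0.7 0.46;0 1 0.6 0.46;0 1 0.6 0.46;0 1 0.5 0.46;0 1 0.4 0.46")

```text
time_s: 7.65
eef_pos: [0.4844, 0.1379, 0.3005]
tool_rot: [-180.0, 0.0, -155.0]
wrist_force: [-0.2, 0.2, -2.4]
grip_width: 0.744
gripper_force: 28.4
```

>>> drive_tool(moves="0 1 0 0.05;0 0.8 0 0;0 0.6 0 0;0 0.4 0 0;0 0.1 0 0;0 0 0 0;0 0 0 0;0 0 0 0;0 0 0 0;0 0 0 0")

```text
time_s: 8.9
eef_pos: [0.4843, 0.2228, 0.2997]
tool_rot: [180.0, 0.0, -154.8]
wrist_force: [-0.5, -0.3, -2.2]
grip_width: 0.741
gripper_force: 28.5
```

```bash
cat > port.py <<'E'
from h import *
import sys
st=robot.sense();im,d=robot.capture('wrist');save(sys.argv[1],im)
V,U=np.mgrid[0:480,0:640];W=wrist_world(st,U,V,d=d);np.savez('w.npz',W=W,im=im,d=d)
print(st['eef_pos'].round(4),st['tool_rot'].round(1),st['wrist_force'].round(1))
hsv=cv2.cvtColor(im,cv2.COLOR_RGB2HSV)
c=np.array([.528,.245,.2]);m=(d>0)&(hsv[...,1]<60)&(np.linalg.norm(W-c,axis=-1)<.06)&(V<330)
q=W[m]
for _ in range(6):
    A=np.c_[q[:,:2],np.ones(len(q))];k=np.linalg.lstsq(A,q[:,2],rcond=None)[0];r=q[:,2]-A@k;s=max(.002,1.5*r.std());q=q[abs(r)<s]
n=np.array([-k[0],-k[1],1]);n/=np.linalg.norm(n)
print('n tilt',np.degrees(np.arccos(n[2])),'az',np.degrees(np.arctan2(n[1],n[0])),len(q))
# in-plane coords
o=q.mean(0);ex=np.cross([0,0,1],n);ex/=np.linalg.norm(ex);ey=np.cross(n,ex)
p=np.c_[(q-o)@ex,(q-o)@ey].astype(np.float32);cc,rad=cv2.minEnclosingCircle(p);C=o+cc[0]*ex+cc[1]*ey
print('centre',C.round(4),'rad',rad)
E
python3 port.py w2
```

```text
[0.4843 0.2228 0.2997] [ 180.     0.  -154.8] [-0.5 -0.3 -2.2]
n tilt 0.0 az -180.0 0
centre [nan nan nan] rad 0.0
  ret = _var(a, axis=axis, dtype=dtype, out=out, ddof=ddof,
  arrmean = um.true_divide(arrmean, div, out=arrmean,
  ret = ret.dtype.type(ret / rcount)
port.py:14: RuntimeWarning: Mean of empty slice.
  o=q.mean(0);ex=np.cross([0,0,1],n);ex/=np.linalg.norm(ex);ey=np.cross(n,ex)
  ret = um.true_divide(
port.py:14: RuntimeWarning: invalid value encountered in divide
  o=q.mean(0);ex=np.cross([0,0,1],n);ex/=np.linalg.norm(ex);ey=np.cross(n,ex)
```

View pics/w2.png

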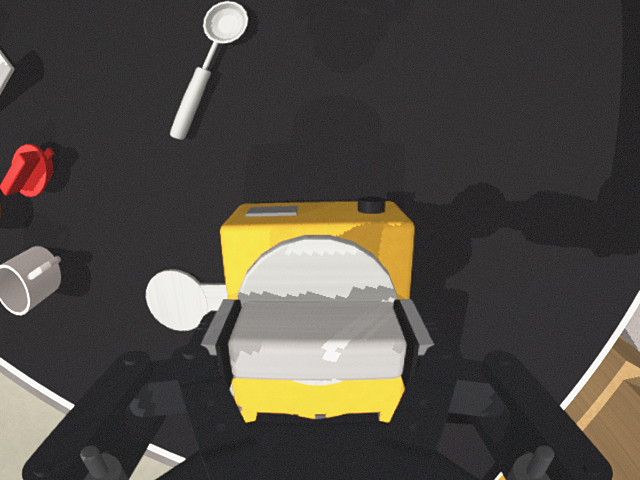

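Wrist view: the cover is held squarely between the pads at (317,310), hiding the mouth. The mill is centred at u≈317 with its front edge level, so the yaw is right. I'll move behind the mouth to see it.

>>> drive_tool(moves="0.5 0.235 0 0;1 0.47 0 0;1 0.47 0 0;0.5 0.235 0 0;0 0 0 0;0 0 0 0;0 0 0 0;0 0 0 0;0 0 0 0;0 0 0 0")

```text
time_s: 10.2
eef_pos: [0.5742, 0.2652, 0.2998]
tool_rot: [180.0, 0.0, -154.8]
wrist_force: [0.5, 0.2, -2.3]
grip_width: 0.744
gripper_force: 28.5
```

```bash
python3 port.py w3 2>&1 | grep -v arn
```

```text
[0.5742 0.2652 0.2998] [ 180.     0.  -154.8] [ 0.5  0.2 -2.3]
n tilt 25.0478358943618 az -153.81408318612137 10780
centre [0.5263 0.2433 0.2005] rad 0.05053401365876198
```

View pics/w3.png

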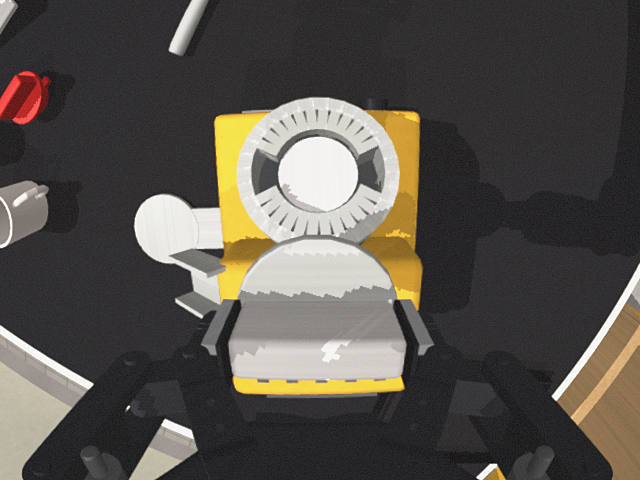

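Wrist view: the mouth is ahead at (318,170) with slots level at (262,165) and (373,165), lined up with the bar. The cover hangs clear behind it. I'll centre over the mouth and dip the foot into it.

>>> drive_tool(moves="-0.4 -0.18 0 0;-0.8 -0.37 0 0;-0.42 -0.19 -0.3 0;0 0 -0.7 0;0 0 -0.3 0;0 0 -0.15 0;0 0 -0.15 0;0 0 -0.15 0;0 0 -0.15 0;0 0 -0.08 0", squeeze=20)

```text
time_s: 11.5
eef_pos: [0.5265, 0.2433, 0.2413]
tool_rot: [180.0, 0.1, -154.8]
wrist_force: [-0.0, 0.3, 4.4]
grip_width: 0.748
gripper_force: 29.1
```

>>> drive_tool(moves="-0.06 -0.03 0 0;-0.1 -0.05 0 0;-0.1 -0.05 -0.02 0;-0.1 -0.05 -0.02 0;-0.1 -0.05 -0.02 0;-0.1 -0.05 -0.02 0;-0.1 -0.05 -0.03 0;0 0 0 0;0 0 0 0;0 0 0 0")

```text
time_s: 12.75
eef_pos: [0.5054, 0.2329, 0.2371]
tool_rot: [180.0, -0.1, -154.8]
wrist_force: [-0.5, 0.7, 5.9]
grip_width: 0.748
gripper_force: 29.3
```

```bash
cat > look.py <<'E'
from h import *
import sys
st=robot.sense();a,da=robot.capture('side');b,db=robot.capture('top');w,dw=robot.capture('wrist')
np.savez('l.npz',a=a,b=b,w=w)
x=cv2.resize(a[120:230,180:310],(390,330),interpolation=3);y=cv2.resize(w[100:430,150:500],(350,330))
save(sys.argv[1],np.hstack([x,y]));print(st['eef_pos'].round(4),st['wrist_force'].round(1),st['ft_torque'].round(2))
E
python3 look.py l1
```

```text
[0.5054 0.2329 0.2371] [-0.5  0.7  5.9] [ 0.05 -0.   -0.08]
```

View pics/l1.png

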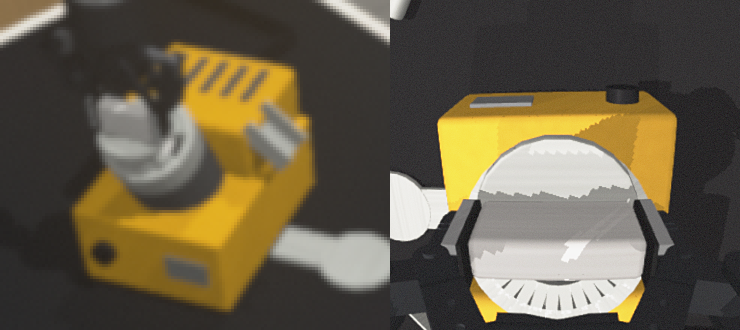

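The side crop shows the cover seated on the mouth and apparently tilted with it. I'll measure the tilt from depth.

```bash
cat > tilt.py <<'E'
from h import *
def plane(q):
    for _ in range(6):
        A=np.c_[q[:,:2],np.ones(len(q))];k=np.linalg.lstsq(A,q[:,2],rcond=None)[0];r=q[:,2]-A@k;q=q[abs(r)<max(.0015,1.5*r.std())]
    n=np.array([-k[0],-k[1],1]);n/=np.linalg.norm(n);return n,q.mean(0),len(q)
C=np.array([.5263,.2433,.2005]);N=np.array([-.3815,-.1819,.9063])
st=robot.sense();w,d=robot.capture('wrist')
V,U=np.mgrid[0:480,0:640];W=wrist_world(st,U,V,d=d);np.savez('l2.npz',w=w,W=W,d=d)
h=(W-C)@N; rad=np.linalg.norm((W-C)-h[...,None]*N,axis=-1)
print(st['eef_pos'].round(4),st['wrist_force'].round(1))
def rep(nm,m):
    n,c,k=plane(W[m]);print(nm,'tilt',np.degrees(np.arccos(n[2])).round(1),'az',np.degrees(np.arctan2(n[1],n[0])).round(0),k,'h',np.dot(c-C,N).round(4),'c',c.round(4))
ok=(d>0)
import sys
v0,v1,u0,u1=map(int,sys.argv[1:5])
rep('flange',ok&(V>v0)&(V<v1)&(U>u0)&(U<u1))
E
python3 tilt.py 245 280 270 350
```

```text
[0.5054 0.2329 0.2371] [ 0.6 -0.4  5.2]
flange tilt 0.2 az 31.0 2625 h 0.0406 c [0.484  0.22   0.2228]
```

The flange is still level (0.2°): it slid forward rather than pivoting. I'll tilt it instead by hooking the spigot behind the mouth's upper outer edge and pulling forward.

>>> drive_tool(moves="0 0 0.8 0;0 0 0.8 0;0.5 0.24 0 0;1 0.475 0 0;1 0.475 0 0;0.55 0.26 0 0;0 0 -0.5 0;0 0 -0.35 0;0 0 0 0;0 0 0 0")

```text
time_s: 14.2
eef_pos: [0.597, 0.2764, 0.2598]
tool_rot: [180.0, 0.0, -154.8]
wrist_force: [-0.3, 0.9, -1.7]
grip_width: 0.742
gripper_force: 28.5
```

>>> drive_tool(moves="-0.1 -0.05 0 0;-0.1 -0.05 0 0;-0.1 -0.05 0 0;-0.1 -0.05 0 0;-0.1 -0.05 0 0;-0.1 -0.05 0 0;-0.1 -0.05 0 0;-0.1 -0.05 0 0;-0.1 -0.05 0 0;0 0 0 0")

```text
time_s: 15.45
eef_pos: [0.5734, 0.2651, 0.2634]
tool_rot: [179.9, 0.7, -154.8]
wrist_force: [4.6, 2.1, 4.3]
grip_width: 0.748
gripper_force: 29.5
```

```bash
python3 tilt.py 245 280 270 350
python3 - <<'E'
from h import *
w=np.load('l2.npz')['w'];save('l2',w[60:430,120:520])
E
```

```text
[0.5734 0.2651 0.2634] [4.6 2.1 4.3]
flange tilt 63.0 az 17.0 1161 h 0.0201 c [0.5572 0.2552 0.2381]
```

View pics/l2.png

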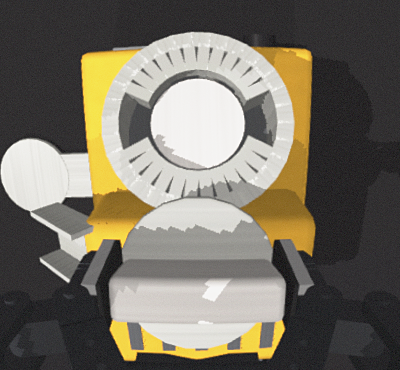

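```bash
python3 tilt.py 272 305 285 345;  python3 tilt.py 388 406 290 345; python3 tilt.py 322 345 270 360;python3 tilt.py 355 372 270 360
```

```text
[0.5734 0.265  0.2634] [5.5 4.3 5.3]
flange tilt 16.5 az -154.0 1826 h 0.0226 c [0.5638 0.2598 0.2446]
[0.5734 0.2651 0.2634] [4.6 3.6 4.7]
flange tilt 14.1 az -153.0 789 h 0.016 c [0.6073 0.2814 0.2599]
[0.5735 0.265  0.2634] [4.9 2.7 5.8]
flange tilt 72.4 az 25.0 1403 h 0.0429 c [0.569  0.2622 0.2696]
[0.5734 0.2651 0.2633] [4.7 3.1 4.7]
flange tilt 13.0 az -154.0 1390 h 0.0535 c [0.5734 0.2644 0.2836]
```

The cover now leans about 16° the right way. I'll pull a little more.

>>> drive_tool(moves="-0.1 -0.05 0 0;-0.1 -0.05 0 0;-0.1 -0.05 0 0;0 0 0 0;0 0 0.2 0;0 0 0.4 0;0 0 0.4 0;0.1 0.05 0 0;0 0 0 0;0 0 0 0")

```text
time_s: 16.95
eef_pos: [0.5641, 0.26, 0.2887]
tool_rot: [-180.0, -0.1, -154.8]
wrist_force: [0.2, -0.4, -2.8]
grip_width: 0.748
gripper_force: 29.0
```

```bash
python3 tilt.py 272 300 290 340;  python3 tilt.py 322 345 270 360;python3 tilt.py 355 372 270 360
python3 - <<'E'
from h import *
z=np.load('l2.npz');W=z['W'];d=z['d']
# column at u=318: profile
for v in range(230,420,6): print(v,W[v,318].round(4),end=' | ')
E
```

```text
[0.5641 0.26   0.2887] [ 0.2 -0.4 -2.8]
flange tilt 25.3 az -155.0 1279 h 0.0468 c [0.5547 0.2548 0.2664]
[0.5642 0.26   0.2888] [-0.3  0.3 -2.2]
flange tilt 65.0 az 25.0 1167 h 0.0657 c [0.5628 0.2587 0.2914]
[0.5642 0.26   0.2889] [-0.3 -0.8 -2.9]
flange tilt 20.8 az -155.0 1375 h 0.0815 c [0.5641 0.2593 0.3095]
230 [0.5477 0.2531 0.2031] | 236 [0.552  0.2551 0.1999] | 242 [0.5517 0.2549 0.2126] | 248 [0.5542 0.2561 0.2151] | 254 [0.5596 0.2587 0.2087] | 260 [0.5696 0.2635 0.1894] | 266 [0.5626 0.26   0.2195] | 272 [0.5492 0.2536 0.264 ] | 278 [0.5513 0.2546 0.2653] | 284 [0.5535 0.2556 0.2663] | 290 [0.5554 0.2565 0.2681] | 296 [0.5579 0.2577 0.2684] | 302 [0.5602 0.2588 0.2691] | 308 [0.5624 0.2598 0.2703] | 314 [0.5644 0.2607 0.2717] | 320 [0.5666 0.2618 0.2728] | 326 [0.5681 0.2625 0.2753] | 332 [0.5643 0.2606 0.287 ] | 338 [0.5568 0.257  0.3044] | 344 [0.5579 0.2576 0.3064] | 350 [0.5601 0.2586 0.3066] | 356 [0.5615 0.2592 0.3081] | 362 [0.5632 0.2601 0.3091] | 368 [0.5647 0.2608 0.3105] | 374 [0.5668 0.2618 0.3109] | 380 [0.5679 0.2623 0.3129] | 386 [0.5911 0.2733 0.2859] | 392 [0.5929 0.2741 0.2877] | 398 [0.5954 0.2753 0.2887] | 404 [0.5975 0.2763 0.2903] | 410 [0.5991 0.2771 0.2924] | 416 [0.6024 0.2786 0.2927] |
```

Tilt is about 25°. Now I'll align it on the mouth axis, 10 mm clear.

>>> drive_tool(moves="-0.3 -0.14 -0.19 0;-0.6 -0.27 -0.37 0;-0.6 -0.27 -0.37 0;-0.45 -0.2 -0.28 0;-0.23 -0.11 -0.15 0;0 0 0 0;0 0 0 0;0 0 0 0;0 0 0 0;0 0 0 0")

```text
time_s: 18.35
eef_pos: [0.4992, 0.2304, 0.2486]
tool_rot: [-180.0, 0.0, -154.8]
wrist_force: [-0.4, -0.5, -2.6]
grip_width: 0.748
gripper_force: 29.0
```

```bash
cat > cov.py <<'E'
from h import *
C=np.array([.5263,.2433,.2005]);N=np.array([-.3815,-.1819,.9063]);e=np.array([.9026,.4305,0]);l=np.array([-.4305,.9026,0]);T=.9063*e+np.array([0,0,.4226])
st=robot.sense();w,d=robot.capture('wrist');V,U=np.mgrid[0:480,0:640];W=wrist_world(st,U,V,d=d);np.savez('l2.npz',w=w,W=W,d=d)
print(st['eef_pos'].round(4),st['wrist_force'].round(1),st['time_s'])
R=(W-C);h=R@N;t=R@T;q=R@l
col=lambda u:[(v,*(1e3*np.array([t[v,u],q[v,u],h[v,u]])).round(1)) for v in range(230,430,8)]
for r in col(318): print(r,end=' ')
print()
for v in (362,): print([(u,*(1e3*np.array([t[v,u],q[v,u],h[v,u]])).round(1)) for u in range(200,440,10)])
E
python3 cov.py
```

```text
[0.4992 0.2304 0.2486] [-0.4 -0.5 -2.6] 18.35
(230, np.float64(-67.7), np.float64(1.0), np.float64(-69.5)) (238, np.float64(-62.2), np.float64(1.0), np.float64(-72.9)) (246, np.float64(-48.1), np.float64(0.9), np.float64(0.4)) (254, np.float64(-43.8), np.float64(0.8), np.float64(-1.0)) (262, np.float64(-39.3), np.float64(0.8), np.float64(0.0)) (270, np.float64(-33.0), np.float64(0.8), np.float64(40.1)) (278, np.float64(-29.5), np.float64(0.7), np.float64(40.1)) (286, np.float64(-26.0), np.float64(0.7), np.float64(39.6)) (294, np.float64(-22.4), np.float64(0.7), np.float64(39.6)) (302, np.float64(-18.9), np.float64(0.7), np.float64(40.7)) (310, np.float64(-15.4), np.float64(0.7), np.float64(40.5)) (318, np.float64(-11.8), np.float64(0.6), np.float64(39.8)) (326, np.float64(-8.3), np.float64(0.6), np.float64(40.7)) (334, np.float64(-7.6), np.float64(0.6), np.float64(62.8)) (342, np.float64(-6.3), np.float64(0.6), np.float64(74.9)) (350, np.float64(-3.2), np.float64(0.6), np.float64(73.8)) (358, np.float64(-0.6), np.float64(0.6), np.float64(75.5)) (366, np.float64(2.4), np.float64(0.6),
[... 1182 characters left out ...]
.0), np.float64(1.3), np.float64(74.6)), (330, np.float64(1.2), np.float64(4.8), np.float64(73.6)), (340, np.float64(0.8), np.float64(8.2), np.float64(75.8)), (350, np.float64(1.0), np.float64(11.8), np.float64(75.1)), (360, np.float64(0.9), np.float64(15.2), np.float64(76.0)), (370, np.float64(1.0), np.float64(18.6), np.float64(76.3)), (380, np.float64(1.3), np.float64(22.3), np.float64(75.7)), (390, np.float64(1.5), np.float64(26.0), np.float64(75.2)), (400, np.float64(1.6), np.float64(29.5), np.float64(75.6)), (410, np.float64(0.8), np.float64(31.9), np.float64(80.7)), (420, np.float64(-0.4), np.float64(33.7), np.float64(87.1)), (430, np.float64(-2.0), np.float64(34.5), np.float64(95.6))]
```

The cover is on the mouth's axis within 1 mm, parallel to it, with mid 41 mm above the face. Pushing in along the axis.

>>> drive_tool(moves="0.04 0.02 -0.1 0;0.04 0.02 -0.1 0;0.04 0.02 -0.1 0;0.04 0.02 -0.1 0;0.04 0.02 -0.1 0;0.04 0.02 -0.1 0;0 0 0 0;0 0 0 0;0 0 0 0;0 0 0 0")

```text
time_s: 19.65
eef_pos: [0.5062, 0.234, 0.2308]
tool_rot: [180.0, 0.0, -154.8]
wrist_force: [-1.0, -0.3, 0.3]
grip_width: 0.749
gripper_force: 29.3
```

```bash
python3 cov.py | cut -c1-3000 | tr -d ' ' | sed 's/np.float64//g' | head -2
```

```text
[0.50620.2340.2308][-1.-0.30.3]19.65
(230,(-65.3),(1.2),(-70.3))(238,(-60.2),(1.2),(-74.5))(246,(-46.4),(1.0),(-0.0))(254,(-42.3),(1.0),(0.3))(262,(-38.4),(1.0),(-0.4))(270,(-33.5),(1.0),(20.2))(278,(-29.9),(0.9),(20.3))(286,(-26.4),(0.9),(21.1))(294,(-22.8),(0.9),(20.7))(302,(-19.3),(0.9),(20.6))(310,(-15.8),(0.9),(21.4))(318,(-12.2),(0.9),(20.8))(326,(-8.7),(0.8),(21.5))(334,(-7.9),(0.8),(42.9))(342,(-6.6),(0.8),(55.0))(350,(-3.8),(0.8),(55.6))(358,(-1.1),(0.8),(56.5))(366,(2.0),(0.8),(55.5))(374,(4.6),(0.7),(56.8))(382,(7.8),(0.7),(55.6))(390,(20.4),(0.7),(22.1))(398,(24.0),(0.7),(22.8))(406,(27.7),(0.7),(23.3))(414,(31.5),(0.7),(23.6))(422,(7.8),(0.7),(95.9))
```

>>> drive_tool(moves="0.04 0.02 -0.1 0;0.04 0.02 -0.1 0;0.04 0.02 -0.1 0;0.04 0.02 -0.1 0;0.02 0.01 -0.05 0;0 0 0 0;0 0 0 0;0 0 0 0;0 0 0 0;0 0 0 0")

```text
time_s: 20.95
eef_pos: [0.5115, 0.2366, 0.2189]
tool_rot: [180.0, 0.0, -154.8]
wrist_force: [-5.3, -2.7, 12.3]
grip_width: 0.744
gripper_force: 30.7
```

```bash
python3 cov.py | cut -c1-3000 | tr -d ' ' | sed 's/np.float64//g' | head -2
```

```text
[0.51150.23660.2189][-5.3-2.712.3]20.95
(230,(-63.3),(1.3),(-73.0))(238,(-48.4),(1.1),(-0.5))(246,(-44.7),(1.1),(-1.3))(254,(-40.8),(1.1),(0.9))(262,(-37.1),(1.0),(1.1))(270,(-33.1),(1.0),(8.4))(278,(-29.6),(1.0),(7.8))(286,(-26.0),(1.0),(9.1))(294,(-25.8),(0.7),(171.5))(302,(-19.0),(0.9),(8.2))(310,(-15.4),(0.9),(7.2))(318,(-11.9),(0.9),(7.8))(326,(-8.4),(0.9),(8.0))(334,(-7.5),(0.8),(29.4))(342,(-6.4),(0.8),(42.6))(350,(-3.5),(0.8),(42.0))(358,(-0.8),(0.8),(43.2))(366,(2.2),(0.8),(42.6))(374,(5.3),(0.8),(41.6))(382,(8.5),(0.8),(41.0))(390,(20.9),(0.7),(8.0))(398,(24.7),(0.7),(8.3))(406,(28.6),(0.7),(8.2))(414,(32.4),(0.7),(8.6))(422,(8.1),(0.7),(82.7))
```

Fully pressed (mid 8 mm above the face, about 16 N). Turning clockwise in part.

>>> drive_tool(moves="0 0 0 -0.3;0 0 0 -0.4;0 0 0 -0.4;0 0 0 -0.4;0 0 0 -0.4;0 0 0 -0.4;0 0 0 -0.4;0 0 0 -0.4;0 0 0 0;0 0 0 0")

```text
time_s: 22.25
eef_pos: [0.5118, 0.2403, 0.2209]
tool_rot: [179.7, 0.2, -175.7]
wrist_force: [-6.7, -0.3, 17.2]
grip_width: 0.749
gripper_force: 69.2
```

```bash
cat > ang.py <<'E'
from h import *
C=np.array([.5263,.2433,.2005]);N=np.array([-.3815,-.1819,.9063]);e=np.array([.9026,.4305,0]);l=np.array([-.4305,.9026,0]);T=.9063*e+np.array([0,0,.4226])
st=robot.sense();w,d=robot.capture('wrist');W=wrist_world(st,*np.mgrid[0:480,0:640][::-1],d=d);R=W-C
h=R@N;t=R@T;q=R@l;rho=np.hypot(t,q);hsv=cv2.cvtColor(w,cv2.COLOR_RGB2HSV)
print(st['eef_pos'].round(4),st['tool_rot'].round(1),st['wrist_force'].round(1),st['time_s'])
g=(d>0)&(hsv[...,2]>90)&(hsv[...,1]<60)
m=g&(rho<.036)&(h>.034)&(h<.055);p=np.c_[q[m],t[m]].astype(np.float32)*1e3
r=cv2.minAreaRect(p);b=cv2.boxPoints(r);k=max([(b[1]-b[0]),(b[2]-b[1])],key=np.linalg.norm)
print('bar',len(p),np.round(r[0],1),np.round(r[1],1),'angle from slots cw(+)',np.degrees(np.arctan2(k[1],k[0])).round(1),'top h',np.median(h[m]).round(4))
f=g&(rho<.035)&(h>.0)&(h<.025);print('flange h',np.median(h[f]).round(4),f.sum())
E
python3 ang.py
```

```text
[0.5118 0.2403 0.2209] [ 179.7    0.2 -175.7] [-6.7 -0.3 17.2] 22.25
bar 9332 [ 0.1 -0.3] [71.7 26.5] angle from slots cw(+) 24.2 top h 0.0447
flange h 0.0111 10888
```

```bash
cat >> ang.py <<'E'
def fit(m,nm):
    y=h[m];A=np.c_[q[m],t[m],np.ones(m.sum())]
    for _ in range(6):
        k=np.linalg.lstsq(A,y,rcond=None)[0];r=y-A@k;s=abs(r)<max(.0015,1.5*r.std());A,y=A[s],y[s]
    print(nm,'h0',(k[2]*1e3).round(1),'slope deg q,t',np.degrees(k[:2]).round(1),len(y))
fit(f,'flange');fit(m,'bartop')
E
python3 ang.py
```

```text
[0.5118 0.2403 0.2209] [ 179.7    0.2 -175.7] [-6.  -0.1 18.3] 22.3
bar 9330 [ 0.7 -0. ] [70.8 26.8] angle from slots cw(+) 24.8 top h 0.0446
flange h 0.0111 10888
flange h0 11.2 slope deg q,t [-6.3  0.8] 10181
bartop h0 45.3 slope deg q,t [-6.5  1.5] 7881
```

>>> drive_tool(moves="0 0 0 0;0 0 0 0;0 0 0 0;0 0 0 0;0 0 0.5 0;0 0 1 0;0.5 0.25 1 0;1 0.45 0 0;0.6 0.3 0 0;0 0 0 0", gripper=1)

```text
time_s: 23.6
eef_pos: [0.5753, 0.2673, 0.2924]
tool_rot: [-180.0, 0.0, -176.1]
wrist_force: [-0.4, 0.3, -0.4]
grip_width: 1.004
gripper_force: 0.0
```

```bash
cat >> ang.py <<'E'
print('joints',st['joints'].round(0)); save('z',w)
E
python3 ang.py
python3 - <<'E'
import cv2
im=cv2.imread('pics/z.png');cv2.imwrite('pics/z1.png',im[0:400,120:520])
E
```

```text
[0.5753 0.2673 0.2924] [-180.     0.  -176.1] [-0.4  0.3 -0.4] 23.6
bar 5190 [1.8 3.5] [63.6 18.4] angle from slots cw(+) 13.9 top h 0.0456
flange h 0.0126 5690
flange h0 12.4 slope deg q,t [-4.1 -0.6] 4969
bartop h0 46.4 slope deg q,t [-3.6 -2.3] 4015
joints [-46.  16.  24.  83.  -6.  83.  71.]
```

View pics/z1.png

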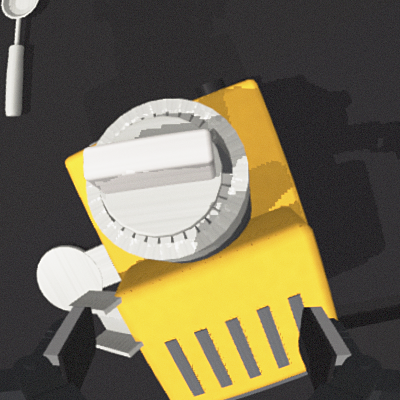

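The picture shows the cover in the mouth with the bar turned only about 14°, from (85,160) to (210,150). It is tilted, with its left (image right, plate side) end high: one lug is under the lip and the other is not. I'll straddle the bar from above near its high end with loosely open fingers, then press and turn.

>>> drive_tool(moves="-0.19 -0.15 0 -1;-0.19 -0.15 0 -1;-0.19 -0.15 0 -1;-0.19 -0.15 0 -1;-0.19 -0.15 0 -1;-0.19 -0.15 0 -1;-0.19 -0.15 0 -1;-0.19 -0.15 0 -1;-0.19 -0.15 0 -1;-0.2 -0.15 0 -1", gripper=0.42)

```text
time_s: 24.9
eef_pos: [0.5164, 0.221, 0.2928]
tool_rot: [180.0, -0.0, 114.9]
wrist_force: [-0.3, 0.8, -0.1]
grip_width: 0.424
gripper_force: 0.0
```

>>> drive_tool(moves="0 0 0 -1;0 0 0 -0.9;0 0 -0.4 0;0 0 -0.6 0;0 0 -0.4 0;0 0 -0.2 0;0 0 0 0;0 0 -0.1 0;0 0 -0.1 0;0 0 0 0")

```text
time_s: 26.15
eef_pos: [0.5173, 0.2217, 0.2381]
tool_rot: [-180.0, 0.0, 102.0]
wrist_force: [-0.1, 0.6, -0.5]
grip_width: 0.425
gripper_force: 0.0
```

```bash
python3 ang.py
```

```text
[0.5173 0.2217 0.2381] [-180.    0.  102.] [-0.1  0.6 -0.5] 26.15
bar 8987 [1.8 3.5] [51.9 57.8] angle from slots cw(+) -26.7 top h 0.0453
flange h 0.0122 7810
flange h0 12.4 slope deg q,t [-4.1 -0.6] 6376
bartop h0 46.4 slope deg q,t [-3.5 -3.2] 6214
joints [-54.   8.  31.  98.  -5.  75. -10.]
```

>>> drive_tool(moves="0 0 -0.1 0;0 0 -0.1 0;0 0 -0.1 0;0 0 -0.1 0;0 0 0 0;0 0 0 0;0 0 0 0;0 0 0 0;0 0 0 0;0 0 0 0")

```text
time_s: 27.45
eef_pos: [0.5196, 0.221, 0.2283]
tool_rot: [179.7, 0.0, 102.0]
wrist_force: [-0.3, -2.9, 8.3]
grip_width: 0.421
gripper_force: 4.3
```

```bash
python3 ang.py|grep -v bar
```

```text
[0.5196 0.221  0.2283] [179.7   0.  102. ] [-0.3 -2.9  8.3] 27.45
flange h 0.0086 9561
flange h0 8.3 slope deg q,t [0.2 0.1] 6943
joints [-54.   9.  32.  98.  -5.  74. -10.]
```

Pressed flat (8.3 mm, tilt 0). Now turning clockwise while pressing.

>>> drive_tool(moves="-0.04 0.01 -0.02 -0.55;-0.04 0.01 -0.02 -0.55;-0.04 0.01 -0.02 -0.55;-0.04 0.01 -0.02 -0.55;-0.04 0.01 -0.02 -0.55;-0.04 0.01 -0.02 -0.55;-0.04 0.01 -0.02 -0.55;-0.04 0.01 -0.02 -0.55;0 0 0 0;0 0 0 0")

```text
time_s: 28.75
eef_pos: [0.5093, 0.2255, 0.2236]
tool_rot: [179.8, -0.3, 71.8]
wrist_force: [0.5, 1.5, 6.6]
grip_width: 0.421
gripper_force: 6.2
```

```bash
cat >> ang.py <<'E'
k=(d>0)&(h>.030)&(h<.05)&(rho<.036)&g
print('bartop pts q,t quantiles',[(np.percentile(q[k],p)*1e3).round(0) for p in(1,50,99)],[(np.percentile(t[k],p)*1e3).round(0) for p in(1,50,99)])
k2=k&(h>np.median(h[k])-.003);X=np.c_[q[k2],t[k2]];X=X-np.median(X,0);print('pca angle',np.degrees(np.arctan2(*np.linalg.svd(X,full_matrices=False)[2][0][::-1])).round(1))
E
python3 ang.py
```

```text
[0.5093 0.2255 0.2236] [179.8  -0.3  71.8] [0.5 1.5 6.6] 28.75
bar 7709 [-2.2 -0.9] [59.5 48.3] angle from slots cw(+) 4.9 top h 0.0421
flange h 0.0085 11744
flange h0 8.4 slope deg q,t [ 0.2 -0.1] 7904
bartop h0 42.2 slope deg q,t [ 1.8 -1.9] 5472
joints [-57.   8.  34. 100.  -5.  73. -41.]
bartop pts q,t quantiles [np.float64(-28.0), np.float64(6.0), np.float64(26.0)] [np.float64(-22.0), np.float64(8.0), np.float64(24.0)]
pca angle -140.1
```

The bar is at about 40° and seated flat: both lugs are under the lip. Continuing to the notch without pressing.

>>> drive_tool(moves="-0.02 0.04 0 -0.6;-0.02 0.04 0 -0.6;-0.03 0.04 0 -0.6;-0.03 0.04 0 -0.6;-0.03 0.04 0 -0.6;-0.03 0.04 0 -0.6;-0.03 0.04 0 -0.6;-0.03 0.03 0 -0.6;-0.02 0.02 0 -0.5;0 0 0 0")

```text
time_s: 30.05
eef_pos: [0.5083, 0.2325, 0.2237]
tool_rot: [179.5, -0.9, 35.2]
wrist_force: [17.1, -0.3, -2.4]
grip_width: 0.422
gripper_force: 6.9
```

```bash
python3 ang.py
```

```text
[0.5083 0.2325 0.2237] [179.5  -0.9  35.2] [17.1 -0.3 -2.4] 30.05
bar 7506 [ 0.5 -2.9] [49.2 59.8] angle from slots cw(+) -88.2 top h 0.0434
flange h 0.0111 12122
flange h0 10.2 slope deg q,t [-2.6  1.9] 7230
bartop h0 43.7 slope deg q,t [ 1.6 -0.8] 4264
joints [-60.   8.  36. 100.  -5.  72. -78.]
bartop pts q,t quantiles [np.float64(-23.0), np.float64(5.0), np.float64(24.0)] [np.float64(-27.0), np.float64(9.0), np.float64(26.0)]
pca angle -126.8
```

>>> drive_tool(moves="0.1 0.08 0.1 0.3;0.1 0.08 0.1 0.3;0 0 0 0;0 0 0 0;0 0 0 0;0 0 0 0;0 0 0 0;0 0 0 0;0 0 0 0;0 0 0 0", gripper=0.1, squeeze=30)

```text
time_s: 31.35
eef_pos: [0.5079, 0.2324, 0.2271]
tool_rot: [179.6, 0.3, 39.2]
wrist_force: [-0.9, -10.9, 3.8]
grip_width: 0.219
gripper_force: 29.4
```

```bash
python3 ang.py
```

```text
[0.5079 0.2324 0.2271] [179.6   0.3  39.2] [ -0.9 -10.9   3.8] 31.35
bar 6972 [-0.1  0.1] [46.  61.6] angle from slots cw(+) -72.2 top h 0.0457
flange h 0.012 11553
flange h0 12.2 slope deg q,t [ 1.9 -1.1] 8795
bartop h0 46.0 slope deg q,t [ 2.3 -1.2] 4637
joints [-60.   9.  36.  99.  -5.  74. -74.]
bartop pts q,t quantiles [np.float64(-14.0), np.float64(3.0), np.float64(15.0)] [np.float64(-28.0), np.float64(15.0), np.float64(32.0)]
pca angle -103.6
```

The bar is at about 76° with pads flat on it. Releasing and lifting off to check.

>>> drive_tool(moves="0 0 0 0;0 0 0 0;0 0 0 0;0 0 0.3 0;0 0 0.8 0;0 0 1 0;0 0 0.6 0;0 0 0 0;0 0 0 0;0 0 0 0", gripper=0.5)

```text
time_s: 32.65
eef_pos: [0.506, 0.2386, 0.3071]
tool_rot: [180.0, 0.1, 39.5]
wrist_force: [-0.9, 0.3, -0.7]
grip_width: 0.496
gripper_force: 0.0
```

```bash
python3 ang.py
```

```text
[0.506  0.2386 0.3071] [1.80e+02 1.00e-01 3.95e+01] [-0.9  0.3 -0.7] 32.65
bar 3085 [ 1.1 -0.6] [64.6 18.5] angle from slots cw(+) 75.4 top h 0.0476
flange h 0.0139 5921
flange h0 14.0 slope deg q,t [ 0.3 -0.1] 4800
bartop h0 47.8 slope deg q,t [ 0.3 -0.2] 2332
joints [-61.   6.  36.  92.  -4.  83. -75.]
bartop pts q,t quantiles [np.float64(-12.0), np.float64(3.0), np.float64(16.0)] [np.float64(-30.0), np.float64(12.0), np.float64(31.0)]
pca angle -104.5
```

The cover is locked home: 14.0 mm above the face, 75.4°, flat. Now the cup: travelling above the rack.

>>> drive_tool(moves="0.05 -1 0 1;0.05 -1 0 1;0.05 -1 0 1;0.05 -1 0 1;0.05 -1 0 1;0.05 -1 0 1;0.05 -1 0 1;0.05 -1 0 1;0.05 -1 0 1;0.05 -1 0 1", gripper=1)

```text
time_s: 33.95
eef_pos: [0.5212, -0.0621, 0.3079]
tool_rot: [-180.0, -0.0, 108.5]
wrist_force: [0.5, -0.6, -0.0]
grip_width: 1.0
gripper_force: 0.0
```

>>> drive_tool(moves="0 -0.92 -0.1 0.85;0 -0.92 -0.1 0.85;0 -0.92 -0.1 0.85;0 -0.92 -0.2 0.85;0 -0.92 -0.2 0.85;0 -0.92 -0.2 0.85;0 -0.92 -0.2 0.85;0 -0.92 0 0.85;0 -0.9 0 0.85;0 0 0 0")

```text
time_s: 35.2
eef_pos: [0.5201, -0.3115, 0.2747]
tool_rot: [-179.9, -0.1, 160.6]
wrist_force: [0.2, 0.6, 1.0]
grip_width: 0.998
gripper_force: 0.0
```

```bash
cat > cup.py <<'E'
from h import *
st=robot.sense();w,d=robot.capture('wrist');V,U=np.mgrid[0:480,0:640];W=wrist_world(st,U,V,d=d);np.savez('cup.npz',w=w,W=W,d=d);save('cup',w)
print(st['eef_pos'].round(4),st['tool_rot'].round(1),st['time_s'],st['joints'].round(0))
p=W[(d>0)&(abs(W[...,0]-.53)<.1)&(abs(W[...,1]+.32)<.1)&(V<400)]
for z in np.arange(.02,.17,.015):
    k=p[(p[:,2]>z)&(p[:,2]<z+.015)]
    if len(k)>10:
        r=cv2.minAreaRect(k[:,:2].astype(np.float32));print(z.round(3),len(k),k.mean(0).round(4),np.round(r[0],4),np.round(r[1],3),round(r[2],0))
b=p[(p[:,2]>.003)&(p[:,2]<.02)];print('base',cv2.minAreaRect(b[:,:2].astype(np.float32)),np.median(b[:,2]))
E
python3 cup.py
```

```text
[ 0.5201 -0.3115  0.2747] [-1.799e+02 -1.000e-01  1.606e+02] 35.2 [-16.  17.  54.  89. -14.  81. 110.]
0.035 97 [ 0.5581 -0.332   0.0472] [ 0.5626 -0.3363] [0.056 0.031] 67.0
0.05 935 [ 0.5626 -0.3333  0.0561] [ 0.5626 -0.3335] [0.062 0.062] 68.0
0.065 364 [ 0.5344 -0.3216  0.0733] [ 0.5405 -0.3245] [0.062 0.051] 68.0
0.08 638 [ 0.5363 -0.3228  0.0877] [ 0.5439 -0.3256] [0.062 0.063] 69.0
0.095 694 [ 0.5274 -0.3196  0.1028] [ 0.5346 -0.3234] [0.048 0.067] 75.0
0.11 861 [ 0.5183 -0.3161  0.1178] [ 0.5251 -0.3195] [0.049 0.067] 79.0
0.125 996 [ 0.5101 -0.3117  0.132 ] [ 0.5179 -0.3153] [0.048 0.063] 67.0
0.14 702 [ 0.5213 -0.3167  0.1479] [ 0.5195 -0.3159] [0.049 0.038] 68.0
0.155 153 [ 0.5236 -0.3181  0.1564] [ 0.5236 -0.3176] [0.03  0.007] 68.0
base ((0.5261370539665222, -0.3206340968608856), (0.17284780740737915, 0.2082105278968811), 84.71228790283203) 0.010613961866939081
```

View pics/cup.png

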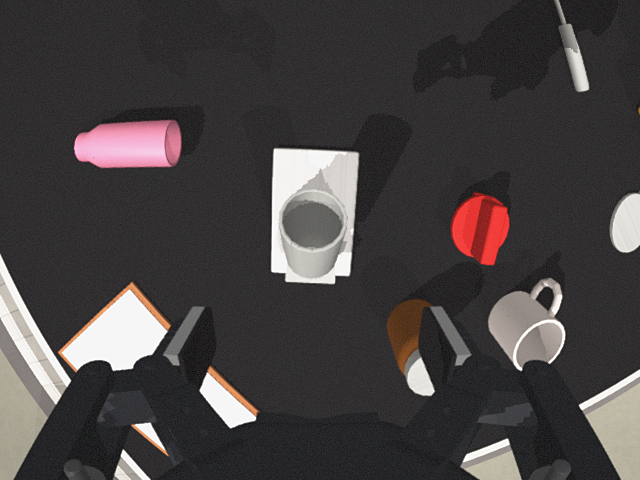

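The view shows the steel cup in its rack at (313,225), opening towards the robot (top of image). Pink look-alike is at (130,143), jar at (412,345) and mug at (525,320), all clear of the fingers. Lean azimuth is about 158°.

>>> drive_tool(moves="-0.08 -0.05 -0.5 -0.2;-0.08 -0.05 -1 -0.18;0 0 -1 0;0 0 -1 0;0 0 -0.8 0;0 0 -0.5 0;0 0 -0.3 0;0 0 -0.09 0;0 0 0 0;0 0 0 0")

```text
time_s: 36.5
eef_pos: [0.5171, -0.3123, 0.1204]
tool_rot: [180.0, 0.1, 158.2]
wrist_force: [0.3, -0.1, 0.2]
grip_width: 0.998
gripper_force: 0.0
```

>>> drive_tool(moves="0 0 0 0;0 0 0 0;0 0 0 0;0 0 0 0;0 0 0 0;0 0 0 0;0 0 0.2 0;0 0 0.5 0;0 0 0.8 0;0 0 1 0", gripper=0.3, squeeze=30)

```text
time_s: 37.75
eef_pos: [0.5164, -0.3115, 0.1954]
tool_rot: [180.0, -0.1, 158.2]
wrist_force: [-0.3, -0.5, -1.2]
grip_width: 0.592
gripper_force: 31.5
```

Run:
```python
from h import *
z=np.load('w.npz');W=z['W'];im=z['im'];d=z['d'];V,U=np.mgrid[0:480,0:640]
m=(d>0)&(abs(W[...,2]-.008)<.006)&(im.min(-1)>120)&(U>120)&(U<222)&(V>180)&(V<275)
p=W[m];q=p[:,:2]
# circle part: drop bridge by distance to robust centre
c=np.median(q,0)
for _ in range(8):
    r=np.hypot(*(q-c).T);s=q[r<.047];hull=cv2.convexHull(s.astype(np.float32))[:,0]
    A=np.c_[2*hull,np.ones(len(hull))];k=np.linalg.lstsq(A,(hull**2).sum(1),rcond=None)[0];c=k[:2]
print(len(p),p.mean(0),'centre',c,'rad',np.sqrt(k[2]+c@c))
C=np.array([.5263,.2433]);e=np.array([.9026,.4305]);l=np.array([-.4305,.9026]);print('s,l',(c-C)@e,(c-C)@l)
```

```text
4264 [0.68261654 0.12381634 0.00841817] centre [0.68682704 0.12290967] rad 0.046375836305301864
s,l 0.09306366744931518 -0.17777120346469258
```

>>> drive_tool(moves="0 0 0.7 0;-0.4 0.16 0 0;-0.8 0.32 0 0;-0.8 0.32 0 0;-0.57 0.23 0 0;0 0 -0.6 0;0 0 0 0;0 0 0 0;0 0 0 0;0 0 0 0", squeeze=20)

```text
time_s: 39.0
eef_pos: [0.4399, -0.2814, 0.1978]
tool_rot: [-180.0, 0.0, 158.2]
wrist_force: [-0.1, -0.3, -1.7]
grip_width: 0.592
gripper_force: 31.5
```

Run:
```python
from h import *
st=robot.sense();w,d=robot.capture('wrist');V,U=np.mgrid[0:480,0:640];W=wrist_world(st,U,V,d=d)
a,da=robot.capture('side');S=world('side',U.ravel(),V.ravel(),da.ravel())
b,db=robot.capture('top');T=world('top',U.ravel(),V.ravel(),db.ravel())
print(st['eef_pos'].round(4),st['wrist_force'].round(1),st['time_s'])
F=np.array([.5684,-.3361]);L=np.array([-.927,.375]);M=np.array([.375,.927])
for nm,p in(('wrist',W[d>0]),('side',S),('top',T)):
    s=-(p[:,:2]-F)@L;m=(p[:,:2]-F)@M   # s far-ward of foot, in rack
    k=(abs(m)<.02)&(p[:,2]>.004)&(p[:,2]<.2)
    print(nm)
    for s0 in np.arange(-.16,.06,.01):
        j=k&(s>=s0)&(s<s0+.01)
        if j.sum()>3: print(s0.round(2),j.sum(),np.percentile(p[j,2],[5,50,95]).round(3),end='; ')
    print()
```

```text
[ 0.4399 -0.2814  0.1978] [-0.1 -0.3 -1.7] 39.0
wrist
-0.16 582 [0.186 0.194 0.199]; -0.15 669 [0.173 0.184 0.197]; -0.14 598 [0.16  0.171 0.195]; -0.13 452 [0.145 0.158 0.196]; -0.12 670 [0.133 0.144 0.198]; -0.11 1575 [0.009 0.133 0.195]; -0.1 1629 [0.01 0.13 0.18]; -0.09 2002 [0.011 0.134 0.161]; -0.08 878 [0.131 0.14  0.157]; 
side
-0.16 23 [0.006 0.194 0.199]; -0.15 30 [0.082 0.189 0.198]; -0.14 12 [0.004 0.178 0.183]; -0.13 9 [0.005 0.155 0.165]; -0.12 10 [0.004 0.137 0.15 ]; -0.11 54 [0.004 0.011 0.191]; -0.1 74 [0.009 0.013 0.189]; -0.09 92 [0.008 0.068 0.175]; -0.08 71 [0.008 0.013 0.164]; -0.07 67 [0.009 0.012 0.123]; -0.06 115 [0.01  0.051 0.09 ]; -0.05 33 [0.009 0.068 0.079]; -0.04 48 [0.009 0.013 0.063]; -0.03 25 [0.009 0.013 0.05 ]; -0.02 20 [0.009 0.033 0.038]; -0.01 45 [0.016 0.04  0.044]; 0.0 55 [0.031 0.047 0.051]; 0.01 58 [0.009 0.053 0.058]; 0.02 28 [0.01  0.052 0.059]; 0.03 6 [0.008 0.01  0.013]; 
top
```

The rack's support plate top edge is at z≈0.09, as estimated. I'll lower the cup's foot on the robot side of it and push away to right the cup.

>>> drive_tool(moves="0 0 -0.6 0;0 0 -0.9 0;0 0 -0.4 0;0.15 -0.06 0 0;0.23 -0.095 0 0;0.23 -0.095 0 0;0.23 -0.095 0 0;0.23 -0.095 0 0;0.23 -0.095 0 0;0.23 -0.095 0 0")

```text
time_s: 40.4
eef_pos: [0.4823, -0.2997, 0.1412]
tool_rot: [179.9, -0.5, 158.2]
wrist_force: [-13.3, 5.9, 12.4]
grip_width: 0.59
gripper_force: 28.3
```

```bash
cat > ct.py <<'E'
from h import *
st=robot.sense();w,d=robot.capture('wrist');V,U=np.mgrid[0:480,0:640];W=wrist_world(st,U,V,d=d)
R=Ro.from_euler('xyz',st['tool_rot'],degrees=True).as_matrix();P=(W-st['eef_pos'])@R  # tool coords
print(st['eef_pos'].round(4),st['wrist_force'].round(1),st['time_s'],st['grip_width'].round(3))
g=(d>0)&(abs(P[...,1])<.006)&(abs(P[...,0])<.13)&(P[...,2]>-.06)&(P[...,2]<.13)
p=P[g]
# profile of camera-side wall: x vs z (tool)
for z0 in np.arange(-.05,.12,.01):
    j=(p[:,2]>=z0)&(p[:,2]<z0+.01)
    if j.sum()>3: print('z',z0.round(2),j.sum(),'x',np.percentile(p[j,0],[5,50,95]).round(4),end='; ')
print()
E
python3 ct.py
```

```text
Traceback (most recent call last):
  File "ct.py", line 4, in <module>
    print(st['eef_pos'].round(4),st['wrist_force'].round(1),st['time_s'],st['grip_width'].round(3))
                                                                         ^^^^^^^^^^^^^^^^^^^^^^
AttributeError: 'float' object has no attribute 'round'
```

```bash
sed -i "s/,st\['grip_width'\].round(3)//" ct.py; python3 ct.py
```

```text
[ 0.4835 -0.3002  0.1415] [-9.9  3.4  6.9] 40.45
z -0.04 395 x [-0.0121 -0.0111 -0.0099]; z -0.03 1184 x [-0.0133  0.0326  0.0346]; z -0.02 672 x [-0.0151 -0.0135  0.0333]; z -0.01 587 x [-0.0165 -0.015   0.0315]; z 0.0 440 x [-0.0181 -0.0166  0.03  ]; z 0.01 412 x [-0.0196 -0.0182  0.0282]; z 0.02 315 x [-0.0215 -0.02    0.0267]; z 0.03 259 x [-0.0231 -0.0218  0.025 ]; z 0.04 248 x [-0.0248 -0.0232  0.0234]; z 0.05 307 x [-0.0255 -0.0239  0.0217]; z 0.06 264 x [-0.0233 -0.0218 -0.0199]; z 0.07 127 x [-0.0213 -0.0204 -0.0196];
```

>>> drive_tool(moves="0.1 -0.04 0 0;0.1 -0.04 0 0;0.1 -0.04 0 0;0 0 0 0;0 0 0 0;-0.2 0.08 0.1 0;-0.4 0.16 0.2 0;0 0 0.4 0;0 0 0 0;0 0 0 0")

```text
time_s: 41.75
eef_pos: [0.4772, -0.2964, 0.162]
tool_rot: [180.0, 0.1, 158.2]
wrist_force: [-0.5, 0.7, -1.6]
grip_width: 0.59
gripper_force: 26.8
```

```bash
python3 ct.py
```

```text
[ 0.4772 -0.2964  0.162 ] [-0.5  0.7 -1.6] 41.75
z -0.04 831 x [-0.0139  0.031   0.033 ]; z -0.03 1113 x [-0.0143 -0.0127  0.0329]; z -0.02 912 x [-0.0145 -0.0131  0.0327]; z -0.01 759 x [-0.0146 -0.0133  0.0324]; z 0.0 635 x [-0.0148 -0.0135  0.0321]; z 0.01 534 x [-0.0151 -0.0139  0.0318]; z 0.02 428 x [-0.0155 -0.0144  0.0315]; z 0.03 402 x [-0.0158 -0.0146  0.0313]; z 0.04 319 x [-0.0159 -0.0149  0.031 ]; z 0.05 131 x [-0.0164  0.0298  0.0307];
```

The cup now stands within 1.6° of upright in the grip. I'll fix the plate centre from stored data while carrying on.

>>> drive_tool(moves="0 0.1 0.6 0;0.1 0.4 1 0;0.3 0.8 1 0.2;0.5 1 0.6 0.4;0.5 1 0 0.6;0.5 1 0 0.7;0.5 1 0 0.7;0.5 1 0 0.7;0.5 1 0 0.7;0.5 1 0 0.7")

```text
time_s: 43.05
eef_pos: [0.5943, -0.0453, 0.257]
tool_rot: [-180.0, -0.1, -169.1]
wrist_force: [0.2, 0.1, -1.6]
grip_width: 0.586
gripper_force: 26.8
```

Run:
```python
from h import *
from scipy.optimize import least_squares
V,U=np.mgrid[0:480,0:640];l=np.array([-.4305,.9026])
def fit(nm,mask,toxy,prior=np.array([.69,.113])):
    cs,_=cv2.findContours(mask.astype(np.uint8),cv2.RETR_EXTERNAL,cv2.CHAIN_APPROX_NONE)
    c=max(cs,key=cv2.contourArea)[:,0].astype(float);q=toxy(c[:,0],c[:,1])[...,:2]
    c0=prior
    for _ in range(6):
        r=q-c0;sel=((r@l)<.02)&(abs(np.hypot(*r.T)-.045)<.008)
        f=least_squares(lambda x:np.hypot(*(q[sel]-x).T)-.045,c0,loss='soft_l1',f_scale=.001);c0=f.x
    print(nm,c0.round(4),sel.sum(),np.abs(f.fun).mean().round(5))
z=np.load('w.npz');W=z['W'];im=z['im'];d=z['d']
m=(im.min(-1)>110)&(U>120)&(U<222)&(V>180)&(V<262)
st=dict(eef_pos=np.array([.5742,.2652,.2998]),tool_rot=np.array([180,0,-154.8]))
fit('w3',m,lambda u,v:wrist_world(st,u,v,z=.008))
def ray(cam):
    c=robot.calibration(cam);E=np.array(c['extrinsics']);o=E[:3,3]
    def g(u,v):
        p=world(cam,u,v,np.ones_like(u));D=p-o;return o+D*((.008-o[2])/D[:,2])[:,None]
    return g
s=np.load('s0.npz')
b=s['b'];m=(b.min(-1)>110)&(U>240)&(U<280)&(V>188)&(V<224);fit('top',m,ray('top'))
a=s['a'];m=(a.min(-1)>110)&(U>275)&(U<320)&(V>192)&(V<220);fit('side',m,ray('side'))
z=np.load('l2.npz')
```

```text
w3 [0.6906 0.1126] 138 0.00119
top [0.6926 0.1154] 52 0.00074
side [0.6905 0.1093] 42 0.00131
```

>>> drive_tool(moves="0.5 0.8 0 0;0.7 1 0 0;0.7 1 0 0;0.7 1 0 0;0.55 0.9 0 0;0.23 0.6 0 0;0 0 -0.5 0;0 0 -0.8 0;0 0 -0.7 0;0 0 -0.3 0")

```text
time_s: 44.3
eef_pos: [0.6937, 0.1105, 0.1865]
tool_rot: [-180.0, -0.2, -169.6]
wrist_force: [0.2, 0.4, -2.5]
grip_width: 0.586
gripper_force: 26.8
```

```bash
cat >> ct.py <<'E'
o=(d>0)&(P[...,2]<.06)&(P[...,2]>-.08)&(abs(P[...,1])<.02)&(np.hypot(P[...,0]-.0065,P[...,1])<.03)
z=P[...,2][o];print('rim tool z',np.percentile(z,[.5,1,2,5]).round(4))
o&=P[...,2]<np.percentile(z,1)+.004
print('rim pts',o.sum(),'x range',np.percentile(P[...,0][o],[2,98]).round(4),'y',np.percentile(P[...,1][o],[2,98]).round(4))
k=P[o];A=np.c_[k[:,:2],np.ones(len(k))];print('rim plane slope deg',np.degrees(np.linalg.lstsq(A,k[:,2],rcond=None)[0][:2]).round(1))
E
python3 ct.py
```

```text
[0.6937 0.1105 0.1865] [ 0.2  0.4 -2.5] 44.3
z -0.04 818 x [-0.0137  0.0313  0.0331]; z -0.03 1111 x [-0.0141 -0.0125  0.0332]; z -0.02 921 x [-0.0143 -0.0128  0.0329]; z -0.01 765 x [-0.0144 -0.0132  0.0327]; z 0.0 640 x [-0.0146 -0.0134  0.0324]; z 0.01 529 x [-0.0149 -0.0137  0.0321]; z 0.02 433 x [-0.0152 -0.0142  0.0318]; z 0.03 404 x [-0.0155 -0.0145  0.0315]; z 0.04 313 x [-0.0157 -0.0147  0.0313]; z 0.05 139 x [-0.0161  0.03    0.0311]; 
rim tool z [-0.0796 -0.0793 -0.0786 -0.0769]
rim pts 2376 x range [0.011  0.0212] y [-0.0191  0.0191]
rim plane slope deg [-8.8  0. ]
```

>>> drive_tool(moves="0.07 0.1 -0.6 0;0 0 -0.9 0;0 0 -0.8 0;0 0 -0.4 0;0 0 -0.2 0;0 0 -0.06 0;0 0 -0.06 0;0 0 -0.06 0;0 0 0 0;0 0 0 0")

```text
time_s: 45.6
eef_pos: [0.6971, 0.1146, 0.0964]
tool_rot: [180.0, 0.0, -169.5]
wrist_force: [0.5, -0.1, -1.6]
grip_width: 0.59
gripper_force: 26.8
```

>>> drive_tool(moves="-0.04 -0.03 -0.05 0;0 0 -0.05 0;0 0 -0.05 0;0 0 -0.05 0;0 0 0 0;0 0 0 0;0 0 0 0;0 0 0 0;0 0 0 0;0 0 0 0")

```text
time_s: 46.85
eef_pos: [0.6981, 0.1142, 0.0947]
tool_rot: [179.9, 0.3, -169.5]
wrist_force: [-1.8, -0.1, 14.5]
grip_width: 0.585
gripper_force: 27.9
```

```bash
python3 ct.py
```

```text
[0.6981 0.1142 0.0947] [-1.8 -0.1 14.5] 46.85
z -0.04 832 x [-0.0142  0.031   0.0327]; z -0.03 1169 x [-0.0144 -0.0128  0.0327]; z -0.02 961 x [-0.0144 -0.0129  0.0328]; z -0.01 792 x [-0.0143 -0.0129  0.0327]; z 0.0 666 x [-0.0142 -0.013   0.0327]; z 0.01 561 x [-0.0142 -0.0132  0.0326]; z 0.02 439 x [-0.0144 -0.0134  0.0325]; z 0.03 431 x [-0.0145 -0.0132  0.0326]; z 0.04 275 x [-0.0144 -0.0133  0.0325]; z 0.05 86 x [0.0314 0.0321 0.0327]; z 0.08 996 x [0.0259 0.0389 0.0513]; z 0.09 2728 x [0.0556 0.0906 0.126 ]; 
rim tool z [-0.0796 -0.0792 -0.0785 -0.0768]
rim pts 2390 x range [0.011  0.0212] y [-0.019  0.019]
rim plane slope deg [-8.6  0.1]
```

The cup stands upright on the plate at about (0.6905, 0.1128), within a millimetre of centre. Releasing and lifting off.

>>> drive_tool(moves="0 0 0.1 0;0 0 0 0;0 0 0 0;0 0 0 0;0 0 0 0;0 0 0.3 0;0 0 0.6 0;0 0 1 0;0 0 1 0;0 0 1 0", gripper=0.9)

```text
time_s: 48.15
eef_pos: [0.6963, 0.1143, 0.2135]
tool_rot: [179.9, 0.2, -169.4]
wrist_force: [0.2, 0.5, -0.5]
grip_width: 0.903
gripper_force: 0.0
```

>>> drive_tool(moves="0 -0.3 1 0;0 -0.5 0.5 0;0 -0.5 0 0;0 -0.5 0 0;0 -0.3 0 0;0 0 0 0;0 0 0 0;0 0 0 0;0 0 0 0;0 0 0 0")

```text
time_s: 49.4
eef_pos: [0.6958, 0.051, 0.2553]
tool_rot: [180.0, 0.0, -169.4]
wrist_force: [0.5, -0.4, -0.2]
grip_width: 0.898
gripper_force: 0.0
```

Run:
```python
from h import *
st=robot.sense();w,d=robot.capture('wrist');V,U=np.mgrid[0:480,0:640];W=wrist_world(st,U,V,d=d);save('end',w)
print(st['eef_pos'].round(3),st['wrist_force'].round(1),st['time_s'])
p=W[(d>0)&(np.hypot(W[...,0]-.69,W[...,1]-.1125)<.05)]
for z0,z1 in((.118,.135),(.07,.115),(.002,.016)):
    k=p[(p[:,2]>z0)&(p[:,2]<z1)]
    if len(k)>5:
        print(z0,len(k),cv2.minEnclosingCircle(k[:,:2].astype(np.float32)))
r=p[(p[:,2]>.12)&(p[:,2]<.135)]
if len(r)>10:A=np.c_[r[:,:2],np.ones(len(r))];print('slope',np.degrees(np.linalg.lstsq(A,r[:,2],rcond=None)[0][:2]),r[:,2].mean())
C=np.array([.5263,.2433,.2005]);N=np.array([-.3815,-.1819,.9063]);R=W-C;h=R@N;rho=np.linalg.norm(R-h[...,None]*N,axis=-1)
f=(d>0)&(rho<.034)&(h>.005)&(h<.025);print('flange h',np.median(h[f]) if f.any() else None,f.sum())
```

```text
[0.696 0.051 0.255] [ 0.5 -0.4 -0.2] 49.4
0.118 1343 ((0.6912782192230225, 0.11262500286102295), 0.025398537516593933)
0.07 2008 ((0.6900507211685181, 0.11111000180244446), 0.025151867419481277)
0.002 3227 ((0.6898290514945984, 0.11254242062568665), 0.049913786351680756)
slope [-0.46716124 -0.62717463] 0.1266552135778857
flange h 0.013890138441802225 624
```

The cup is upright, its rim level at z≈0.127 and centred on the plate. The cover is still at 13.9 mm, locked. Handing in.

```bash
python3 -c "
from rig import robot
print(robot.sign_off())"
```

```text
the job is handed in; nothing more can be done
None
```

The cover is locked home in the mill and the cup stands upright in the middle of the catch plate. I didn't touch the jar, mug or scoop, and the job was handed in at about 49.5 s of the 59 s allowed.

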